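# Spring a washer's payment meter open along its seam

### The job

Take the slim square-handled seam pick from the tool block, put its tip into the notch in the seam at the right-hand side of the payment meter's face plate (right and front as seen from the robot) and run it slowly, a few centimetres a second, down the side seam, round the front corner and along the front seam, keeping the tip well down in the seam, until you feel the hidden catch. Push the catch on along the seam, without forcing it, until it snaps over and the face plate stands ajar. Then lift the pick out, stand it back upright in a free hole of the tool block, fully home, and leave everything else as it is.

Things in the scene. Friction and masses are not known exactly. Their poses are not given: they have to be found in the camera images.
- meter: fixed white steel payment meter of a washer, lying on its back, 170 (x) x 240 (y) x 100 mm high. Origin: centre of its underside, +x away from the robot, +y left. On top an inset face plate, 137 x 200 mm, flush with the rim and hinged at its far edge; an open groove, the seam, 8 mm wide, 18 mm deep, with square corners, runs along its right (-y), front (-x) and left edges
- notch (a point): centre of the notch where the side (right-hand) seam is widened outward to 16 mm, for 24 mm of its length, near its far end at x = +60 mm in the meter's frame. The point is 12 mm below the rim, 6 mm above the seam's floor, at x = 49, y = -105 mm; the side seam's centre line is at y = -104 mm. Axes as the meter's
- seam_corner (a point): point where the side seam's and front seam's centre lines meet, 12 mm below the rim, at x = -69, y = -104 mm in the meter's frame; axes as the meter's. The side seam runs from here along +x to the notch, the front seam along +y
- seam_end (a point): left end of the front seam's centre line, 12 mm below the rim, at x = -69, y = +104 mm. A hidden white catch (catch_base) stands in this seam: at the start its tab (10 mm long, filling the groove from the floor to 6 mm under the rim) is centred anywhere from y = -35 to +35 mm; pushed to +y it resists with about 5 N, past half of its 20 mm travel it snaps over to a solid stop and stays
- face (a joint): how far the hinged face plate has risen, rad: 0 shut and flush, rising evenly with the catch to 0.10 at the stop (its front edge then stands 14 mm proud); it has no handle and is opened only by the catch
- pick: seam pick, 123 mm long, 90 g, standing upright in a hole of the tool block: black square handle 22 x 22 mm from 7 to 68 mm above the origin, a steel collar 20 mm across below it, then a straight steel shank 5.5 mm thick reaching 55 mm below the origin. Origin: underside of the collar, which rests on the block's top; z up along the handle, x and y square to the handle's flats
- pick_tip (a point): the rounded end of the pick's shank, on the handle's axis 55 mm below the pick's origin
- stand: fixed wooden tool block 160 (x) x 64 (y) x 65 mm high with two upright holes 15 mm wide and 60 mm deep, 80 mm apart along x. Origin: centre of its underside
- stand_hole0 (a point): centre of the mouth of the block's near (-x) hole, on its top face
- stand_hole1 (a point): centre of the mouth of the block's far (+x) hole, on its top face
- nutdriver: nut driver in the other hole of the block: fat round black handle 33 mm thick and 76 mm tall above the block's top; leave it. Origin: underside of its collar, at the block's top
- detergent: white detergent bottle, 76 mm thick and 190 mm tall, standing on the counter; leave it. Origin: centre of its underside
- coinbox: open steel coin drawer with coins, 100 x 150 x 50 mm, on the counter; leave it. Origin: centre of its underside
Not all that is in view belongs to the job. Leave any pink look-alike of the stand alone.

How it is judged:
On the way, in this order (a step that is already met when the one before it is completed fails the run):
1. the pick's tip is down in the notch (z of pick_tip in the frame of meter below 0.095 m and horizontal distance between pick_tip and notch below 0.014 m), for 0.05 s.
2. the tip is in the side seam, half way to the front (z of pick_tip in the frame of meter below 0.095 m and y of pick_tip in the frame of meter between -0.11 and -0.098 m and x of pick_tip in the frame of meter between -0.055 and 0 m), for 0.05 s.
3. the tip has come round the corner into the front seam (z of pick_tip in the frame of meter below 0.095 m and x of pick_tip in the frame of meter between -0.075 and -0.063 m and y of pick_tip in the frame of meter between -0.098 and -0.05 m), for 0.05 s.
4. the catch is pushed home with the pick in the seam and the face plate has sprung ajar (value of joint face above 0.08 rad and z of pick_tip in the frame of meter below 0.095 m), for 0.05 s.
At the end, for the whole second after the job is handed in: the face plate stands ajar by at least 0.08 rad (catch within 2 mm of its stop), and the pick stands at rest in a hole of the tool block, its collar down on the block (within 4 mm), upright within 7 degrees (value of joint face above 0.08 rad and angle between pick's own z axis and vertical below 0.12 rad and z of pick in the frame of stand below 0.069 m and z of pick_tip in the frame of stand below 0.016 m and (horizontal distance between pick and stand_hole0 below 0.01 m or horizontal distance between pick and stand_hole1 below 0.01 m) and linear speed of pick below 0.02 m/s); the robot touches nothing.
It fails at once if the pick is lifted out of the side seam or corner before the catch is released (value of joint face below 0.04 rad and x of pick_tip in the frame of meter between -0.075 and 0.03 m and y of pick_tip in the frame of meter between -0.112 and -0.096 m and z of pick_tip in the frame of meter between 0.098 and 0.108 m).
It fails at once if the pick is put into or lifted out of the front seam before the catch is released (value of joint face below 0.04 rad and x of pick_tip in the frame of meter between -0.077 and -0.061 m and y of pick_tip in the frame of meter between -0.112 and 0.11 m and z of pick_tip in the frame of meter between 0.098 and 0.108 m).
It fails at once if the pick is run faster than 0.12 m/s in the seam (value of joint face below 0.08 rad and z of pick_tip in the frame of meter below 0.096 m and x of pick_tip in the frame of meter between -0.08 and 0.065 m and y of pick_tip in the frame of meter between -0.118 and 0.112 m and linear speed of pick above 0.12 m/s).
It fails at once if the pick or the hand forces the meter or its catch (over 30 N) (contact force between any of pick, the fingers and meter above 30 N or contact force between pick and catch_base above 30 N).
It fails at once if a bystander is disturbed (moved over 20 mm) (distance of any of nutdriver, detergent, coinbox from where it was at the start of the episode above 0.02 m).
It also fails if it takes over 61 s, if anything falls off the work surface, if the arm or the gripper's body presses on something with over 40 N, if the wrist force passes 120 N, or if a joint passes its speed limit or range.

### The arm

A 6-joint arm with a two-finger parallel gripper is mounted at the origin on the work surface. World frame = base frame: x ahead of the robot, y to its left, z up, the work surface at z = 0. Lengths are in m, angles in rad, forces in N, time in s.
With the tool pointing down it reaches from about 0.25 to 0.775 m from the base axis. Payload 4 kg.
Tool frame: the origin (TCP) lies midway between the tips of the shut fingers; the grasp point (between the pads) lies grip_depth behind it (grip_depth is the distance from the TCP to the grasp point, in m); z points along the fingers, y is the direction in which the jaws open and shut (so a half turn about z gives the same grasp; the last joint's range is limited). The gripper opens to 85 mm and grips with 20 to 120 N. Pads are 22 mm wide; open, the fingers measure 114 mm over their backs; the gripper's body (76 mm by 85 mm) begins 54 mm behind the grasp point. The pads swing forward as they close: fully open they stand 13 mm farther back than shut.
Start: joints at [1.045, 0.087, 1.371, -0, 1.684, -0.103], TCP at [0.226, 0.502, 0.231] pointing down, gripper open.
Joint ranges: [-3.1, 3.1], [-0.76, 2.03], [0.27, 2.55], [-1.08, 4.22], [0.17, 2.65], [-2.57, 2.57]. Speed limits (rad/s): [2.79, 2.79, 3.14, 3.14, 3.14, 3.14].

### API

Orientations are given as [roll, pitch, yaw] about the fixed x, y, z axes, in that order (R = Rz(yaw) Ry(pitch) Rx(roll)).
In Python, from bench import reach, servo_line, move_joints, command_gripper, dwell, ik, observe, snapshot, camera_model, PlanningError, sign_off, look_for, grip_depth gives the robot as it stands. Calls block until the motion is done:
- reach(position, orientation): joint-space move of the TCP to a pose.
- servo_line(position, frame=None, max_speed=0.15): straight line of the TCP; frame=None keeps the orientation; max_speed is the mean speed in m/s.
- move_joints(angles): joint-space move.
- command_gripper(opening): finger opening in m; the grip force is fixed at half the most; returns when the fingers have stopped.
- dwell(seconds).
- ik(position, orientation): joint angles nearest the present ones, or None.
- observe(): the state.
- snapshot(name): name is "scene" or "top"; returns the picture (400x640x3 uint8, red, green, blue); there is no depth.
- camera_model(name): a dict with "fx", "fy", "cx", "cy" (pixels), "extrinsics" (4x4, takes a point from world to camera coordinates). Camera axes: x right, y up, looking along -z (the intrinsics and any distortion apply to the point x, -y, -z); pixel columns grow to the right and rows downward; lengths in m; the calibration is good to about 2 mm. A picture is of the moment at which its call begins. camera_model takes no time and is no camera call.
A pose or a line that the arm cannot do raises PlanningError and nothing moves.
- sign_off(): hands the job in, once; it reports no verdict.
Trained networks look in the newest picture that a camera, given by its name, has taken for a name from the list of things; names that differ only in an ending like _2 or _b are one class to them, and where a whole thing is asked for, a point or a joint stands for the part that bears it (a point fixed in the world has none). Each returns a list of dicts, best first, with "score" (0 to 1); they miss things now and then, are a little off and sometimes report something else, mostly with a low value. They report only what shows in the picture. A call takes as long as a camera call. They do not tell look-alikes from the thing itself.
- look_for(name, camera): "rect" ([centre column, centre row, width, height] in pixels, round what is visible of it).
The state is a dict: "t": time; "joints": joint angles; "qvel": joint speeds; "joint_torque": joint torques, N m; "tcp_pos": TCP position; "tool_rot": TCP orientation; "force": force on the tool from outside, world axes, zero at the start; "wrist_torque": the same for the moment, N m; "grip_width": finger opening in m.
Only numpy, scipy, OpenCV 4.12 (cv2) and the standard library are available. Lean on these libraries where they do the work, as an engineer would, in place of code of your own. Each camera call takes 0.05 s, during which the arm holds its last target. There are 200 camera calls.

## Working session

There is one attempt and no reset: what is moved stays moved. The work goes in short steps, each a Python script; the robot and the scene stay as the last script left them, time stands still between calls to the robot, and variables do not carry over. Pictures are saved under pics/ and viewed, about 8 in all and at most 12, crops included, and the job is handed in when it is done.

```bash
mkdir -p pics; ls
python3 - <<'E'
from bench import *
import cv2,numpy as np
print(observe(), grip_depth)
for c in ("scene","top"):
    im=snapshot(c); cv2.imwrite(f"pics/{c}0.png",im[...,::-1])
    m=camera_model(c); print({k:(np.round(v,4).tolist() if k=="extrinsics" else v) for k,v in m.items()})
    for n in ("meter","pick","stand","nutdriver","detergent","coinbox"):
        print(c,n,[(round(d["score"],2),np.round(d["rect"],1).tolist()) for d in look_for(n,c)][:3])
E
```

```text
pics
{'t': 0.0, 'joints': array([ 1.04488785e+00,  8.79371720e-02,  1.37227466e+00,  1.04846973e-05,
        1.68358799e+00, -1.03107787e-01]), 'qvel': array([-0.0002623 ,  0.0016359 , -0.00050979,  0.00063961, -0.00175087,
        0.0026164 ]), 'joint_torque': array([-1.66781156e-03, -3.51886046e+01, -3.13257873e+01, -3.13739738e-04,
        1.10208144e-02,  7.87567899e-06]), 'tcp_pos': array([0.22542625, 0.50113134, 0.23013851]), 'tool_rot': array([-3.13939828e+00, -2.37537895e-04,  2.71879287e+00]), 'force': array([-1.30315382,  0.65369238, -0.38412967]), 'wrist_torque': array([ 0.00953729, -0.01481637, -0.03043738]), 'grip_width': 0.08561790447032992} 0.0187
{'fx': 380.62034264231943, 'fy': 380.62034264231943, 'cx': 319.33423390716564, 'cy': 200.61627477242095, 'extrinsics': [[0.1439, 0.9895, 0.0123, -0.1126], [-0.7329, 0.0982, 0.6732, 0.3452], [0.6649, -0.1059, 0.7394, -1.3797], [0.0, 0.0, 0.0, 1.0]]}
scene meter [(0.97, [267.6, 228.6, 109.9, 81.6])]
scene pick [(0.78, [388.4, 159.1, 17.1, 25.6]), (0.55, [393.4, 189.1, 52.1, 57.5])]
scene stand [(0.81, [392.7, 189.5, 44.0, 54.0]), (0.78, [469.1, 212.6, 66.7, 61.7])]
scene nutdriver [(0.86, [401.0, 181.2, 15.7, 19.8])]
scene detergent [(0.76, [167.9, 170.9, 41.8, 63.1])]
scene coinbox [(0.66, [405.8, 275.4, 68.6, 60.4]), (0.2, [165.8, 170.6, 48.3, 65.8])]
{'fx': 364.5202038816443, 'fy': 364.5202038816443, 'cx': 327.95424672552053, 'cy': 187.77576280368092, 'extrinsics': [[0.0096, -0.9998, 0.0161, 0.0027], [0.992, 0.0116, 0.1258, -0.56], [-0.126, 0.0148, 0.9919, -1.1873], [0.0, 0.0, 0.0, 1.0]]}
top meter [(0.86, [361.1, 176.8, 83.4, 64.3])]
top pick [(0.55, [253.6, 219.9, 12.1, 6.1]), (0.19, [256.8, 209.9, 19.8, 49.3])]
top stand [(0.87, [256.6, 211.1, 30.6, 53.1]), (0.87, [203.4, 179.4, 32.9, 53.1])]
top nutdriver [(0.57, [252.3, 196.1, 15.1, 9.5])]
top detergent [(0.75, [445.6, 240.3, 34.9, 24.7])]
top coinbox [(0.56, [276.1, 129.7, 51.2, 46.4])]
```

Run:
```python
import cv2
for c,(x0,x1,y0,y1) in dict(scene=(140,540,130,330),top=(170,490,110,270)).items():
    im=cv2.imread(f"pics/{c}0.png")[y0:y1,x0:x1]
    s=800/(x1-x0); cv2.imwrite(f"pics/{c}0c.png",cv2.resize(im,None,fx=s,fy=s,interpolation=cv2.INTER_CUBIC))
```

```text
(no output)
```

View pics/scene0c.png

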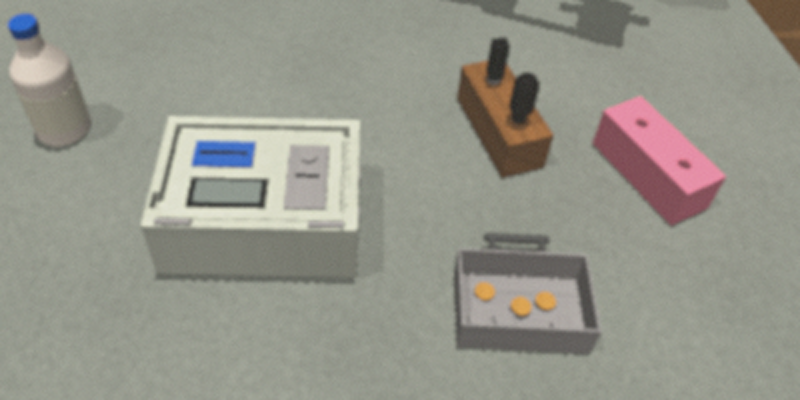

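View pics/top0c.png

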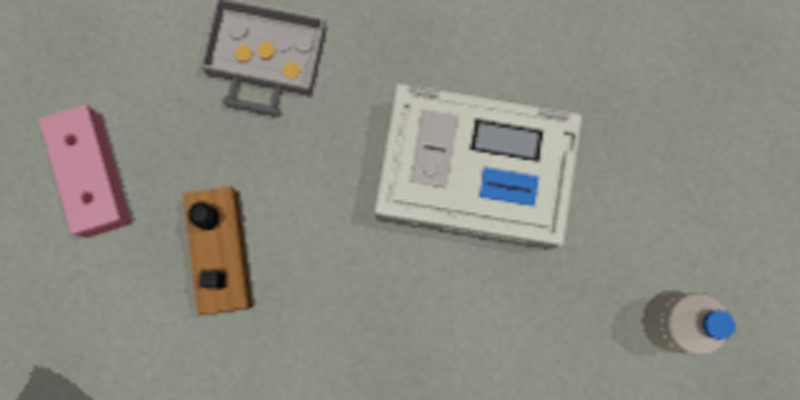

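The near (-x) hole of the brown block holds the square slim handle: scene crop (498,60), top crop (212,279). The round nut driver is in the far hole at top crop (204,214). The pink block (top crop 85,170) is the look-alike. The notch is at the meter's far right, around top crop (571,140). Next I fit the poses from edges in both cameras.

```bash
cat > vis.py <<'E'
import numpy as np, cv2
from scipy.optimize import least_squares
from scipy.ndimage import map_coordinates
from bench import camera_model
CAM={c:camera_model(c) for c in("scene","top")}
def proj(c,P):
    m=CAM[c]; P=np.atleast_2d(P); E=m["extrinsics"]; q=P@E[:3,:3].T+E[:3,3]
    return np.c_[m["cx"]+m["fx"]*q[:,0]/-q[:,2], m["cy"]+m["fy"]*-q[:,1]/-q[:,2]]
def back(c,uv,z):
    m=CAM[c]; E=m["extrinsics"]; d=np.array([(uv[0]-m["cx"])/m["fx"],-(uv[1]-m["cy"])/m["fy"],-1])
    R=E[:3,:3]; C=-R.T@E[:3,3]; d=R.T@d; return C+d*(z-C[2])/d[2]
def T(p,L):
    c,s=np.cos(p[2]),np.sin(p[2]); L=np.atleast_2d(L)
    return np.c_[p[0]+c*L[:,0]-s*L[:,1], p[1]+s*L[:,0]+c*L[:,1], L[:,2]]
def fit(imgs,p,edges,rng=(5,3,2)):
    """edges: (cam,a,b,outward local dir,kind) kind 'edge' = strongest gradient, 'dark' = dark line"""
    for r in rng:
        obs=[]
        for c,a,b,n,kind in edges:
            L=np.linspace(a,b,27)[2:-2]; g=imgs[c]
            U=proj(c,T(p,L)); V=proj(c,T(p,L+np.array(n)*1e-3))-U
            t=proj(c,T(p,L+(np.array(b)-a)*.01))-U; t/=np.linalg.norm(t,axis=1)[:,None]
            N=np.c_[-t[:,1],t[:,0]]; N*=np.sign((N*V).sum(1))[:,None]
            s=np.arange(-r,r+.01,.25); X=U[:,None]+N[:,None]*s[None,:,None]
            I=map_coordinates(g,[X[...,1],X[...,0]],order=1)
            I=cv2.blur(I.astype(np.float32),(1,9))
            f=-np.gradient(I,axis=1) if kind=="edge" else -I
            k=f.argmax(1); ok=(k>1)&(k<len(s)-2)
            for i in np.where(ok)[0]:
                obs.append((c,L[i],N[i],U[i]+N[i]*s[k[i]]))
        def res(q):
            return np.array([n@(proj(c,T(q,l))[0]-u) for c,l,n,u in obs])
        sol=least_squares(res,p,loss="soft_l1",f_scale=.3); p=sol.x
    R=res(p); return p,len(R),np.median(abs(R))
def box(c,sx,sy,h,faces):
    x,y=sx/2,sy/2
    D={'+x':((x,-y,h),(x,y,h),(1,0,0)),'-x':((-x,-y,h),(-x,y,h),(-1,0,0)),
       '+y':((-x,y,h),(x,y,h),(0,1,0)),'-y':((-x,-y,h),(x,-y,h),(0,-1,0))}
    return [(c,*D[f],'edge') for f in faces]
E
cat > fit0.py <<'E'
from vis import *
imgs={c:cv2.GaussianBlur(cv2.imread(f"pics/{c}0.png"),(3,3),0)[...,1].astype(float) for c in CAM}
f=lambda x,y:(x/2.5+170,y/2.5+110)
a=[back("top",f(*q),.1) for q in((397,86),(581,115),(556,240),(377,213))]
m0=np.mean(a,0); d=a[0]-a[1]; p0=np.r_[m0[:2],np.arctan2(d[1],d[0])-np.pi/2]
print("meter corners",np.round(a,3).tolist(),"p0",p0)
A=['+x','-x','+y','-y']
z=.1
seam=lambda c:[(c,(-.065,-.104,z),(.03,-.104,z),(0,-1,0),'dark'),(c,(-.069,-.1,z),(-.069,.1,z),(-1,0,0),'dark')]
for nm,e in dict(topbox=box("top",.17,.24,.1,A),scenebox=box("scene",.17,.24,.1,A),
     both=box("top",.17,.24,.1,A)+box("scene",.17,.24,.1,A),
     all=box("top",.17,.24,.1,A)+box("scene",.17,.24,.1,A)+seam("top")+seam("scene")).items():
    pm,n,r=fit(imgs,p0,e); print("meter",nm,np.round(pm,4),n,r)
a=[back("top",f(*q),.065) for q in((185,193),(233,187),(246,306),(198,313))]
m0=np.mean(a,0); d=a[0]-a[3]; p0=np.r_[m0[:2],np.arctan2(d[1],d[0])]
print("stand corners",np.round(a,3).tolist(),p0)
for nm,e in dict(top=box("top",.16,.064,.065,A),scene=box("scene",.16,.064,.065,['+y','-y','+x']),both=box("top",.16,.064,.065,A)+box("scene",.16,.064,.065,['+y','-y','+x'])).items():
    ps,n,r=fit(imgs,p0,e,(3,2,2)); print("stand",nm,np.round(ps,4),n,r)
print("hole0",T(ps,(-.04,0,.065)),"pick top via top cam",back("top",(253.6,219.9),.12))
ov=[]
for c,(u,v,w,h) in dict(top=(185,120,240,150),scene=(190,140,240,150)).items():
    im=cv2.resize(cv2.imread(f"pics/{c}0.png")[v:v+h,u:u+w],None,fx=3.3,fy=2*3.3/2,interpolation=cv2.INTER_CUBIC)
    im=cv2.resize(im,(800,300) if 0 else (480,300))
    k=480/w
    P=lambda p,L:((proj(c,T(p,L))+.5-[u,v])*k).astype(int)
    bx=lambda x,y,h:[(x,y,h),(x,-y,h),(-x,-y,h),(-x,y,h)]
    cv2.polylines(im,[P(pm,bx(.085,.12,.1))],1,(0,0,255)); cv2.polylines(im,[P(ps,bx(.08,.032,.065))],1,(0,255,0))
    cv2.polylines(im,[P(pm,[(.06,-.104,.1),(-.069,-.104,.1),(-.069,.104,.1)])],0,(255,255,0))
    cv2.polylines(im,[P(ps,[(-.04+x,y,.133) for x,y,_ in bx(.011,.011,0)])],1,(0,255,255))
    ov.append(im)
cv2.imwrite("pics/ov.png",np.vstack(ov))
E
python3 fit0.py
```

```text
meter corners [[0.693, 0.008, 0.1], [0.658, -0.229, 0.1], [0.496, -0.195, 0.1], [0.528, 0.032, 0.1]] p0 [ 0.59352063 -0.09601327 -0.14638218]
meter topbox [ 0.594  -0.0964 -0.1609] 92 0.2360324459466533
meter scenebox [ 0.5949 -0.0968 -0.166 ] 92 0.2470713465289486
meter both [ 0.5944 -0.0967 -0.1638] 184 0.24936480887497064
meter all [ 0.5949 -0.0972 -0.1617] 276 0.2743052799523018
stand corners [[0.555, 0.283, 0.065], [0.563, 0.221, 0.065], [0.409, 0.199, 0.065], [0.4, 0.26, 0.065]] [0.48189543 0.24067504 0.14474414]
stand top [0.4877 0.2442 0.1594] 46 0.005113044183305189
stand scene [0.4833 0.2436 0.1513] 46 0.038246286181286934
stand both [0.4859 0.2439 0.1565] 92 0.42540157107036675
hole0 [[0.44637582 0.23770036 0.065     ]] pick top via top cam [0.44692362 0.23758365 0.12      ]
```

View pics/ov.png

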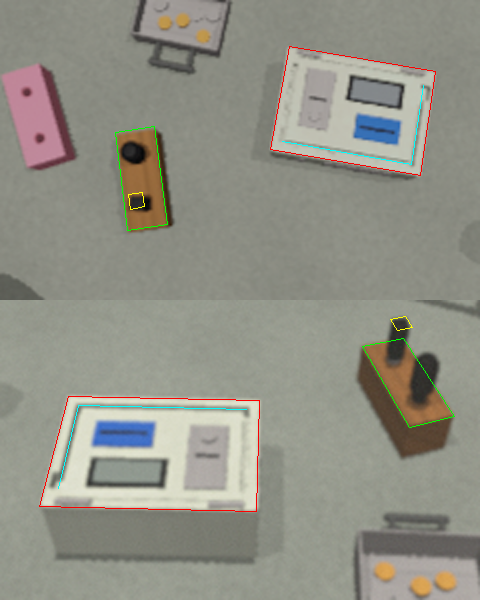

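Meter fit is solid: both cameras agree within 1 mm and the overlay sits on the seam. The stand fit used the wrong contrast, so I'll refit it on saturation and fit the pick handle by silhouette.

```bash
cat > fit1.py <<'E'
from vis import *
from scipy.optimize import minimize
bgr={c:cv2.imread(f"pics/{c}0.png") for c in CAM}
sat={c:cv2.cvtColor(b,cv2.COLOR_BGR2HSV)[...,1].astype(float) for c,b in bgr.items()}
A=lambda c,f,h:box(c,.16,.064,h,f)
et=A("top",['+y','+x'],.065)+A("top",['-y'],0); es=A("scene",['-x','+y'],.065)+A("scene",['+x','-y'],0)
for nm,e in dict(top=et,scene=es,both=et+es).items():
    ps,n,r=fit(sat,np.array([.4825,.2410,.15]),e,(4,3,2)); print("stand",nm,np.round(ps,4),n,round(r,2))
print("holes",np.round(T(ps,[(-.04,0,.065),(.04,0,.065)]),4).tolist())
K=4; M={}
for c,(u,v,w,h) in dict(top=(238,208,36,26),scene=(374,140,36,50)).items():
    g=cv2.resize(bgr[c][v:v+h,u:u+w].max(2),None,fx=K,fy=K,interpolation=cv2.INTER_LINEAR)
    m=(g<62).astype(np.uint8)
    n,l,s,_=cv2.connectedComponentsWithStats(m)
    q=((proj(c,T(ps,(-.04,0,.1)))[0]+.5-[u,v])*K).astype(int)
    k=l[q[1],q[0]] or 1+s[1:,4].argmax(); M[c]=((l==k),u,v); print(c,"mask",s[k].tolist())
def render(c,p):
    m,u,v=M[c]; a=.011
    P=proj(c,T(p,[(x,y,z) for x in(a,-a) for y in(a,-a) for z in(.072,.133)]))
    o=np.zeros(m.shape,np.uint8); hull=cv2.convexHull((((P+.5-[u,v])*K-.5)*16).astype(np.int32))
    cv2.fillConvexPoly(o,hull,1,shift=4); return o>0
def cost(p,cs=("top","scene")):
    return -sum((render(c,p)&M[c][0]).sum()/(render(c,p)|M[c][0]).sum() for c in cs)
p0=np.r_[T(ps,(-.04,0,0))[0,:2],ps[2]]
for cs in (("top",),("scene",),("top","scene")):
    best=min((minimize(cost,p0+[dx,dy,dw],args=(cs,),method="Nelder-Mead",options=dict(initial_simplex=p0+[dx,dy,dw]+np.array([[0,0,0],[.004,0,0],[0,.004,0],[0,0,.3]]))) for dx in(-.003,.003) for dy in(-.003,.003) for dw in (-.3,0,.3)),key=lambda r:r.fun)
    print("pick",cs,np.round(best.x,4),round(best.fun,3))
ov=[]
for c,(u,v,w,h) in dict(top=(235,180,50,60),scene=(360,135,70,90)).items():
    k=600//h; im=cv2.resize(bgr[c][v:v+h,u:u+w],None,fx=k,fy=k,interpolation=cv2.INTER_CUBIC); im=im[:580]
    P=lambda p,L:((proj(c,T(p,L))+.5-[u,v])*k).astype(int)
    bx=lambda x,y,h:[(x,y,h),(x,-y,h),(-x,-y,h),(-x,y,h)]
    for z in(0,.065): cv2.polylines(im,[P(ps,bx(.08,.032,z))],1,(0,255,0))
    for z in(.072,.133): cv2.polylines(im,[P(best.x,bx(.011,.011,z))],1,(0,255,255))
    ov.append(im[:540])
cv2.imwrite("pics/ov1.png",np.hstack(ov)[:, :800])
E
python3 fit1.py
```

```text
stand top [0.4822 0.2438 0.1575] 69 0.24
stand scene [0.4825 0.2439 0.1548] 91 0.33
stand both [0.4824 0.244  0.1594] 160 0.25
holes [[0.4429, 0.2376, 0.065], [0.5219, 0.2503, 0.065]]
top mask [49, 42, 40, 28, 969]
scene mask [41, 41, 37, 78, 2083]
pick ('top',) [ 0.4431  0.2352 -0.1699] -0.748
pick ('scene',) [0.4398 0.2379 1.1693] -0.673
pick ('top', 'scene') [ 0.4434  0.2356 -0.3751] -1.377
```

View pics/ov1.png

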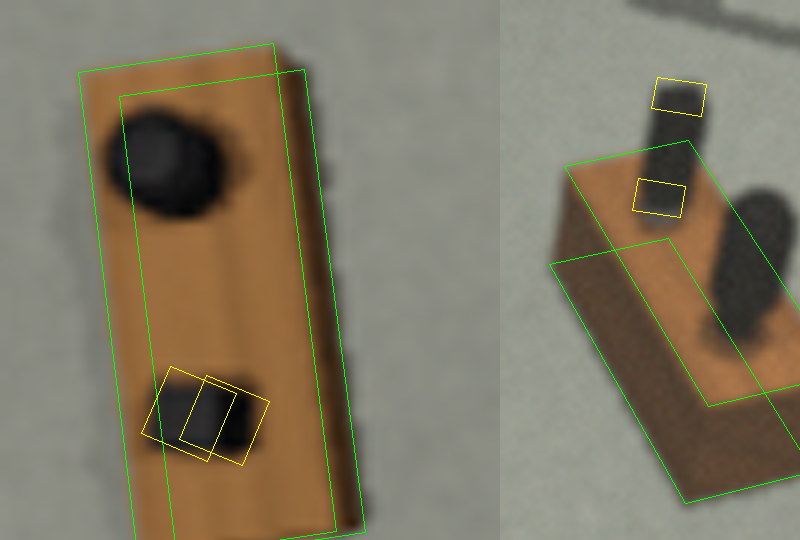

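Stand and pick agree: pick (0.443, 0.236), hole0 (0.443, 0.238), handle yaw near zero. Now I grasp it and check.

Run:
```python
from bench import *
import cv2,numpy as np
s=lambda n:(lambda o:print(n,round(o["t"],2),np.round(o["tcp_pos"],4),np.round(o["tool_rot"],3),"F",np.round(o["force"],2),"w",round(o["grip_width"],4)))(observe())
rpy=[np.pi,0,0.07-np.pi]
print(ik([.443,.2365,.2],rpy))
reach([.443,.2365,.20],rpy); s("above")
command_gripper(.055)
servo_line([.443,.2365,.082],max_speed=.12); s("down")
command_gripper(0.0); s("grip")
servo_line([.443,.2365,.12],max_speed=.1); s("lift1")
for c in("top","scene"): cv2.imwrite(f"pics/{c}1.png",snapshot(c)[...,::-1])
a=cv2.resize(cv2.imread("pics/top1.png")[160:260,210:310],(400,400),interpolation=cv2.INTER_CUBIC)
b=cv2.resize(cv2.imread("pics/scene1.png")[110:210,340:440],(400,400),interpolation=cv2.INTER_CUBIC)
cv2.imwrite("pics/grip.png",np.hstack([a,b]))
```

```text
[ 0.37741793 -0.01125585  1.53438693  0.          1.61846157 -1.2633784 ]
above 2.0 [0.4428 0.2371 0.2002] [ 3.141  0.    -3.071] F [-0.73 -0.21 -0.09] w 0.0857
down 3.54 [0.4437 0.2368 0.083 ] [ 3.141e+00  2.000e-03 -3.072e+00] F [-0.25 -0.07  0.76] w 0.0549
grip 3.93 [0.4434 0.2368 0.0828] [ 3.141e+00  1.000e-03 -3.072e+00] F [-0.5  -0.09  2.64] w 0.0213
lift1 4.47 [0.4428 0.2364 0.1197] [-3.141 -0.    -3.072] F [-0.44 -0.98 -1.6 ] w 0.0215
```

View pics/grip.png

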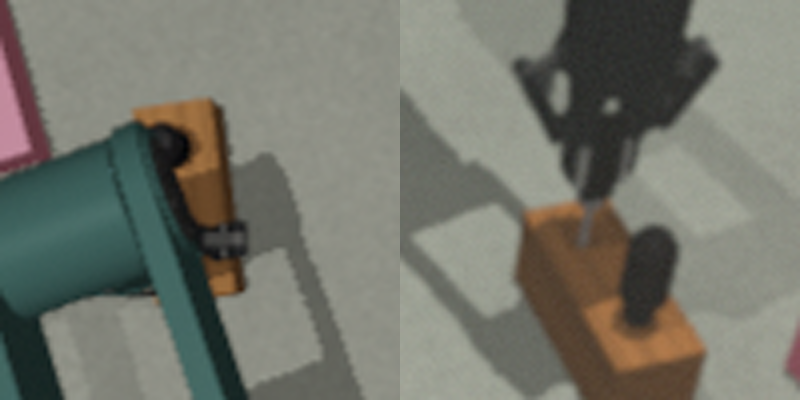

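Pick is held and clear of the hole. Next: over the notch, lower, and feel for the inner wall.

```bash
cat > hlp.py <<'E'
from bench import *
import numpy as np
MP=np.array([.5949,-.0970,-.162]); DZ=.0728
RPY=[np.pi,0,MP[2]+np.pi]
c,s_=np.cos(MP[2]),np.sin(MP[2]); R=np.array([[c,-s_],[s_,c]])
def w(x,y,ztip): return list(MP[:2]+R@[x,y])+[ztip+DZ]
def loc(o=None):
    o=o or observe(); p=o["tcp_pos"]; return np.r_[R.T@(p[:2]-MP[:2]),p[2]-DZ]
def force(n=5):
    F=[]
    for _ in range(n): F.append(observe()["force"]); dwell(.01)
    F=np.mean(F,0); return np.r_[R.T@F[:2],F[2]]
def say(n,f0=0):
    o=observe(); print(n,"t",round(o["t"],2),"loc mm",np.round(loc(o)*1e3,1),"F",np.round(force()-f0,2))
def go(x,y,z,v=.03): servo_line(w(x,y,z),max_speed=v)
E
python3 - <<'E'
from hlp import *
servo_line([.443,.2365,.23],max_speed=.2)
reach(w(.049,-.1075,.15),RPY); say("above notch")
go(.049,-.1075,.112,.1); dwell(.2)
f0=force(15); print("f0",f0); np.save("f0.npy",f0); say("hover",f0)
z=.112
while z>.0875:
    z-=.003; go(.049,-.1075,z,.04)
    d=force(3)-f0
    if np.linalg.norm(d)>3.5: print("contact",z,d); break
say("in",f0)
E
```

```text
above notch t 7.03 loc mm [  49.  -106.   150.3] F [ 0.18 -0.29 -1.04]
f0 [-0.11042364  0.06355144 -1.04779984]
hover t 7.92 loc mm [  49.3 -107.6  112.8] F [ 0.23 -0.21 -0.08]
in t 10.44 loc mm [  48.9 -107.5   84.7] F [0.12 0.2  0.26]
```

```bash
cat >> hlp.py <<'E'
def feel(x,y,z,d,maxd=.009,step=.0004,thr=1.5,f0=0):
    """creep along local unit dir d from (x,y); returns commanded and measured pos at contact"""
    k=0
    while k*step<maxd:
        k+=1; go(x+d[0]*k*step,y+d[1]*k*step,z,.02)
        f=force(3)-f0; 
        if -(f[:2]@d)>thr: break
    p=loc(); print("feel",d,"k",k,"cmd mm",np.round([(x+d[0]*k*step)*1e3,(y+d[1]*k*step)*1e3],2),"meas",np.round(p*1e3,2),"F",np.round(f,2))
    return x+d[0]*k*step,y+d[1]*k*step
E
python3 - <<'E'
from hlp import *
f0=np.load("f0.npy")
go(.049,-.1075,.086)
x,y=feel(.049,-.1055,.086,np.array([0,1.]),f0=f0)
go(.049,y-.0012,.086); say("centred",f0)
E
```

```text
feel [0. 1.] k 14 cmd mm [ 49.  -99.9] meas [  49.   -100.31   86.03] F [ 0.18 -1.73 -0.96]
centred t 14.85 loc mm [  49.  -100.8   86. ] F [-0.13 -0.45 -0.32]
```

Tip is in the notch (85 mm in the meter frame, below the rim). The inner wall is felt about 2.6 mm off nominal, so the groove centre is near commanded y = -101.4. I run the side seam with lateral force compliance.

Run:
```python
from hlp import *
f0=np.load("f0.npy"); Z=.086; x=.049; y=-.1014
log=[]
while x>-.0635:
    x=max(x-.005,-.0636); go(x,y,Z,.045)
    f=force(2)-f0
    if abs(f[1])>.8: y+=np.clip(.00015*f[1],-.0004,.0004)
    log.append((round(x*1e3),round(y*1e3,1),*np.round(f,1)))
    if f[0]>6 or abs(f[1])>10 or f[2]>8: print("STOP"); break
print(*log,sep="\n"); say("end side",f0)
if x<-.063:
    xc,_=feel(x,y,Z,np.array([-1.,0]),maxd=.011,step=.0006,thr=2,f0=f0)
    go(xc+.0016,y,Z,.02); say("corner",f0); print("xc",xc,"y",y)
```

```text
(44, -101.4, np.float64(0.4), np.float64(0.3), np.float64(-0.1))
(39, -101.4, np.float64(0.1), np.float64(-0.3), np.float64(0.4))
(34, -101.4, np.float64(-0.1), np.float64(-0.3), np.float64(-0.3))
(29, -101.4, np.float64(-0.3), np.float64(0.1), np.float64(-0.7))
(24, -101.4, np.float64(0.4), np.float64(-0.3), np.float64(-0.3))
(19, -101.4, np.float64(1.2), np.float64(0.6), np.float64(-0.1))
(14, -101.4, np.float64(-1.0), np.float64(-0.7), np.float64(0.3))
(9, -101.4, np.float64(0.4), np.float64(0.5), np.float64(-0.2))
(4, -101.4, np.float64(0.7), np.float64(-0.2), np.float64(-0.6))
(-1, -101.4, np.float64(0.1), np.float64(0.6), np.float64(0.2))
(-6, -101.4, np.float64(-0.1), np.float64(-0.2), np.float64(0.2))
(-11, -101.4, np.float64(0.7), np.float64(0.1), np.float64(0.9))
(-16, -101.4, np.float64(-0.0), np.float64(0.4), np.float64(0.3))
(-21, -101.4, np.float64(-0.1), np.float64(0.3), np.float64(0.3))
(-26, -101.4, np.float64(0.5), np.float64(0.3), np.float64(0.0))
(-31, -101.4, np.float64(-0.1), np.float64(-0.1), np.float64(-0.7))
(-36, -101.4, np.float64(-0.4), np.float64(0.4), np.float64(-0.5))
(-41, -101.4, np.float64(-0.3), np.float64(-0.1), np.float64(-0.4))
(-46, -101.4, np.float64(-0.3), np.float64(-0.0), np.float64(-0.2))
(-51, -101.4, np.float64(0.3), np.float64(0.0), np.float64(-0.3))
(-56, -101.4, np.float64(0.2), np.float64(-0.2), np.float64(-0.3))
(-61, -101.4, np.float64(0.4), np.float64(-0.2), np.float64(0.3))
(-64, -101.4, np.float64(0.7), np.float64(0.0), np.float64(-0.5))
end side t 21.21 loc mm [ -63.7 -101.4   86. ] F [ 0.31 -0.22 -0.24]
feel [-1.  0.] k 13 cmd mm [ -71.4 -101.4] meas [ -70.8  -101.39   86.07] F [ 4.27 -0.76 -1.69]
corner t 25.07 loc mm [ -70.2 -101.4   86. ] F [ 1.18 -0.2  -0.45]
xc -0.0714 y -0.1014
```

Corner found: front wall at commanded x ≈ -70.9, so the front seam centre is ≈ -69.6. Now along the front seam until the catch is felt, then push.

Run:
```python
from hlp import *
f0=np.load("f0.npy"); Z=.086; x=-.0696; y=-.1014
log=[]; hit=None
while y<.036:
    y+=.004; go(x,y,Z,.045)
    f=force(2)-f0
    if abs(f[0])>.9: x+=np.clip(.00012*f[0],-.0003,.0003)
    log.append((round(y*1e3,1),round(x*1e3,1),*[float(a) for a in np.round(f,1)]))
    if f[1]<-2.2:
        f=force(5)-f0
        if f[1]<-2: hit=y; break
    if abs(f[0])>10 or f[2]>8: print("STOP"); break
for a in log[::4]+log[-2:]: print(a)
say("contact" if hit else "none",f0)
if hit:
    log=[]; snapped=False; peak=0; ys=None
    while y<hit+.022:
        y+=.0012; go(x,y,Z,.02)
        f=force(3)-f0; peak=max(peak,-f[1])
        if abs(f[0])>.9: x+=np.clip(.00012*f[0],-.0003,.0003)
        log.append((round(y*1e3,1),round(x*1e3,1),*[float(a) for a in np.round(f,1)]))
        if not snapped and peak>3.5 and -f[1]<1.2: snapped=True; ys=y
        if f[1]<-12 or abs(f[0])>10 or (snapped and f[1]<-3) : print("limit"); break
        if snapped and y>ys+.004: break
    print(*log,sep="\n"); say("pushed",f0); print(snapped,ys,peak,"x",x,"y",y)
```

```text
(-97.4, -69.6, -0.0, 0.3, -0.7)
(-81.4, -69.6, 0.3, -0.4, -0.6)
(-65.4, -69.6, 0.3, -0.3, -0.3)
(-49.4, -69.6, -0.1, -0.0, -0.6)
(-33.4, -69.6, -0.6, -0.7, 0.3)
(-17.4, -69.6, 0.0, 0.2, -0.3)
(-1.4, -69.6, -0.2, -0.0, -0.8)
(14.6, -69.6, -0.2, 0.1, 0.1)
(14.6, -69.6, -0.2, 0.1, 0.1)
(18.6, -69.6, -0.4, -4.0, -0.4)
contact t 33.16 loc mm [-69.6  17.7  86. ] F [ 0.22 -4.74 -0.2 ]
(19.8, -69.6, -0.3, -5.0, -0.1)
(21.0, -69.6, 0.1, -4.2, 0.2)
(22.2, -69.6, 0.2, -2.6, -0.1)
(23.4, -69.6, 0.1, -1.4, 0.0)
(24.6, -69.6, 0.3, -1.4, -0.2)
(25.8, -69.6, 0.3, -0.6, 0.1)
(27.0, -69.6, 0.3, -0.0, 0.4)
(28.2, -69.6, 0.0, -0.4, 0.3)
(29.4, -69.6, 0.2, 0.1, -0.2)
(30.6, -69.6, 0.0, -0.1, -0.4)
pushed t 35.95 loc mm [-69.6  30.7  86. ] F [-0.19  0.13 -0.55]
True 0.025800000000000056 4.999539984993366 x -0.0696 y 0.030600000000000054
```

The catch snapped over: peak 5.0 N, falling to 0. I advance gently to confirm it sits at its stop, and photograph the plate.

Run:
```python
from hlp import *
import cv2
f0=np.load("f0.npy"); Z=.086; x=-.0696; y=.0306
while y<.042:
    y+=.001; go(x,y,Z,.03); f=force(2)-f0
    if f[1]<-3: break
print("stop?",y,np.round(f,2))
go(x,y-.003,Z,.03); say("backed",f0)
cv2.imwrite("pics/scene2.png",snapshot("scene")[...,::-1])
a=cv2.imread("pics/scene0.png")[170:290,200:330]; b=cv2.imread("pics/scene2.png")[170:290,200:330]
cv2.imwrite("pics/ajar.png",cv2.resize(np.hstack([a,b]),None,fx=3,fy=3,interpolation=cv2.INTER_CUBIC))
```

```text
stop? 0.0376 [ 0.17 -5.09  0.15]
backed t 38.11 loc mm [-69.6  35.6  86. ] F [-0.03  0.28 -0.21]
```

View pics/ajar.png

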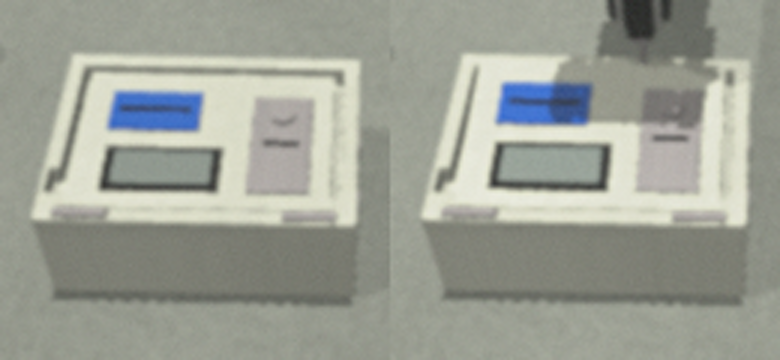

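The solid stop is felt at 37.6 mm, 20 mm on from first contact. In the crop the plate's front edge now covers the front seam, so it is ajar. Lifting out and returning the pick to its hole.

Run:
```python
from hlp import *
import cv2
go(-.0696,.0346,.175,.12); say("out")
rpy=[np.pi,0,0.07-np.pi]
reach([.443,.2365,.24],rpy); 
servo_line([.443,.2365,.150],max_speed=.12); dwell(.15); f0=force(8); say("above hole",f0)
z=.150; ok=True
while z>.0845:
    z-=.006; servo_line([.443,.2365,max(z,.0845)],max_speed=.06); f=force(2)-f0
    if np.linalg.norm(f[:2])>5 or f[2]>4: print("contact",z,np.round(f,2)); ok=z<.09; break
z=max(z,.0845)
while ok and z>.079:
    z-=.0007; servo_line([.443,.2365,z],max_speed=.02); f=force(3)-f0
    if f[2]>2.5: break
print("z",z,np.round(f,2)); say("down",f0)
if ok:
    command_gripper(.055); dwell(.1); say("open",f0)
    servo_line([.443,.2365,.17],max_speed=.15)
    reach([.36,.05,.30],rpy); say("clear")
    for c in("top","scene"): cv2.imwrite(f"pics/{c}3.png",snapshot(c)[...,::-1])
    a=cv2.resize(cv2.imread("pics/top3.png")[160:260,200:300],(400,400),interpolation=cv2.INTER_CUBIC)
    b=cv2.resize(cv2.imread("pics/scene3.png")[125:225,335:435],(400,400),interpolation=cv2.INTER_CUBIC)
    cv2.imwrite("pics/end.png",np.hstack([a,b]))
```

```text
out t 39.09 loc mm [-70.   34.7 173.9] F [-0.05  0.55 -1.22]
above hole t 41.41 loc mm [-203.2  305.    78.3] F [ 0.37  0.14 -0.1 ]
z 0.08239999999999999 [-0.58 -0.36  3.43]
down t 45.21 loc mm [-203.6  304.7   10. ] F [-0.89 -0.54  2.7 ]
open t 45.77 loc mm [-203.7  304.6    9.5] F [ 0.21 -0.13  1.2 ]
clear t 47.51 loc mm [-255.6  107.6  225.8] F [-0.24 -0.15 -0.1 ]
```

View pics/end.png

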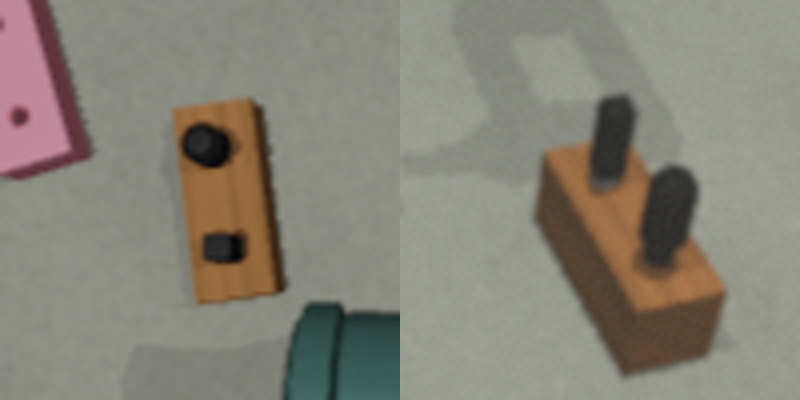

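The pick stands upright in the near hole with its collar down on the block (scene crop 605,185), and the nut driver hasn't moved. Handing in.

```bash
python3 -c "
from bench import *
sign_off(); print(observe()['t'])"
```

```text
the job is handed in; nothing more can be done
the job is handed in; nothing more can be done
```

I handed the job in at about 47.5 s of the 61 s allowed. The catch is pushed home, the face plate stands ajar and the pick is back in its hole. `sign_off` reports no verdict.

- **Seam run:** I took the square-handled pick from the near hole of the brown block and put its tip into the notch, about 15 mm below the rim. I then ran it down the side seam, round the corner and along the front seam at a mean of about 4.5 cm/s. The tip stayed about 14 mm below the rim by the arm's position reading, and forces along the seam stayed near zero.
- **Catch:** I felt it near y = +17 mm in the meter's frame. It resisted with a peak of 5.0 N, snapped over, and met its solid stop about 20 mm further on, at about 5 N.
- **Face plate:** The picture shows the raised front edge covering the front seam. I did not measure the plate's angle itself.
- **Pick returned:** I set it down in its original hole until the collar touched (3.4 N), then let go and moved clear. The last picture shows it upright with its collar on the block, and the nut driver in place. I did not measure the bottle and coin drawer again, but the arm never worked near them.
- **Checks that disagreed:**
  - The notch's inner wall was felt about 2.6 mm, and the front wall about 0.6 mm, from where the pictures put them. I steered by touch after that.
  - My image fit of the pick's handle angle was unreliable, so I judged it by eye, and the grip closed squarely at 21.5 mm.

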